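# Make up the hinged loaf mould and hold it shut

### The job

Make up the open steel loaf mould for filling: slide the divider plate with the blue grip all the way down into the slot across the mould, then swing the front half shut, then push the red-headed locking pin fully home down through the knuckles at the corner. Finish while holding the mould: squeeze its two long walls together between the fingers so that the seams stay tight, and do not let go at the end. Leave the bowl, the bottle and the serving spoon where they are.

Things in the scene. Friction and masses are not known exactly. Their poses are not given: they have to be found in the camera images.
- mould: fixed dark steel base plate, 110 x 300 x 10 mm; origin: centre of its underside on the counter. y runs along the mould from hinge end (-) to pin end (+), x from front half (-, robot side) to back half (+). Shut, the mould is an open-topped box of 4 mm sheet: outside x -30 to +30, y -122 to +122 mm, 52 mm wide inside, floor 10 mm and wall tops 77 mm above the counter.
- back_half: the fixed back half: long back wall (outer face at x = +30 mm) and the end wall at the hinge end; same origin and axes as the base plate. It carries the divider's slot and the middle knuckle (32 to 56 mm above the counter) of the pin joint.
- front_half (a joint): angle (rad) of the front half about its upright hinge: 0 = shut (a hard stop), grows as it swings open towards the robot, anticlockwise seen from above. It starts about 0.45 to 0.85 open. A light friction (about 0.12 N m) keeps it where it is left; there is no spring.
- front_wall: the swinging front half: long front wall and pin-end wall, 12 to 77 mm above the counter, with the lower (12-31 mm) and upper (57-77 mm) knuckles on its far corner. Origin on the hinge axis at counter height; axes as the base plate when shut, turning with it. In its frame the front wall's outer face is the plane x = +4 mm, y = 0 to 244 mm.
- front_hinge (a point): the hinge axis of the front half (vertical), 45 mm above the counter; in the base plate's frame at x = -34, y = -122 mm.
- front_mid (a point): middle of the outer face of the front half's long wall, 122 mm from the hinge along the wall, 45 mm above the counter; axes as front_wall, so its -x axis points outward from the wall.
- slot (a point): slot for the divider: on the mould's floor midway across, 10 mm above the counter; base plate frame x = 0, y = -15 mm, same axes. 6.5 mm wide in y, running across in x, made by 8 mm high floor ribs and a channel on the back wall, 12 mm deep and 51 mm high with a flared lip up to 61 mm over the floor. With the divider home its centre is 48 mm above this point.
- divider_center (a point): centre of the loose divider (96 mm high, half-way up). Upright plate 49 mm wide (own x), 5 mm thick (own y), 62 mm high, with a blue grip on top: 28 mm in x, 12 mm in y, 34 mm high, from 14 to 48 mm above the centre. Same both ways round, about 150 g. It starts upright in the rack's slot, 45 mm deep.
- pin_center (a point): centre of the loose locking pin (104 mm long, half-way up), z along the pin. Steel shank 8 mm thick, 62 mm long, last 8 mm tapered to 4.4 mm; collar 18 mm across, 4 mm thick, underside 10 mm above the centre; red round head 14 mm across from 14 to 52 mm above the centre. About 50 g. It starts upright in the rack's hole, 45 mm deep.
- pin_hole (a point): upper mouth of the pin joint with the mould shut: vertical hole 10 mm across through three knuckles (18 mm outside), mouth 77 mm above the counter; base plate frame x = +28, y = +132 mm, same axes. With the pin home its collar rests on the top knuckle and its centre is 10 mm below this point.
- squeeze (a point): a good place to squeeze the shut mould from above: midway between its long walls (60 mm over the outside, along the base plate's x), 50 mm above the counter; base plate frame x = 0, y = +55 mm, between the divider's grip and the pin's head.
- rack: fixed white plastic parts rack, block 70 x 130 x 55 mm (x, y, z); origin: centre of its underside on the counter. The divider's slot (6.5 mm in x, 51 mm in y) is at y = -24 mm, the pin's hole (9 mm across) at y = +42 mm; both have their floor 10 mm above the counter.
- bowl: small steel bowl, 120 mm across, 50 mm high, loose; to be left alone. Origin under its centre.
- bottle: brown sauce bottle with a red cap, 58 mm across, 150 mm high, loose; to be left alone. Origin under its centre.
- spoon: steel serving spoon 240 mm long, lying loose; to be left alone.
Not all that is in view belongs to the job. There is more than one size of the part that bears divider_center; the job needs the smallest.

How it is judged:
By the outcome, as a careful person would: the job done as asked, in the order asked, and still so for the second after the job is handed in, while the arm keeps its last pose, push and grip.
It also fails if it takes over 72 s, if anything falls off the work surface, if the arm or the gripper's body presses on something with over 40 N, if the wrist force passes 120 N, or if a joint passes its speed limit or range.

### The arm

A 6-joint arm with a two-finger parallel gripper is mounted at the origin on the work surface. World frame = base frame: x ahead of the robot, y to its left, z up, the work surface at z = 0. Lengths are in m, angles in rad, forces in N, time in s.
With the tool pointing down it reaches from about 0.3 to 0.85 m from the base axis. Payload 5.4 kg.
Tool frame: the origin (TCP) lies at the very end of the fingers, on their centre line; the grasp point (between the pads) lies 19 mm behind it (ctrl.grip_depth is the distance from the TCP to the grasp point, in m); z points along the fingers, x is the direction in which the jaws open and shut, and the axes are right-handed (so a half turn about z gives the same grasp; the last joint's range is limited). The gripper opens to 85 mm and grips with 20 to 120 N. Pads are 22 mm wide; open, the fingers measure 114 mm over their backs; the gripper's body (76 mm by 85 mm) begins 54 mm behind the grasp point. The pads swing forward as they close: fully open they stand 13 mm farther back than shut.
Start: joints at [-1.338, 0.158, 1.597, -0, 1.386, -0.21], TCP at [0.246, -0.52, 0.231] pointing down, gripper open.
Joint ranges: [-2.91, 2.91], [-0.94, 2.29], [0.18, 2.7], [-1.29, 4.43], [0.17, 2.64], [-3, 3]. Speed limits (rad/s): [2.57, 2.57, 3.14, 3.14, 3.14, 3.14].

### API

Orientations are given as a unit quaternion [w, x, y, z].
In Python, from rig import ctrl gives the robot as it stands. The module is installed in compiled form; this text tells all that it offers. Calls block until the motion is done:
- ctrl.movep(position, orientation): joint-space move of the TCP to a pose.
- ctrl.move_l(position, ori=None, feed=0.15, max_force=None): straight line of the TCP; ori=None keeps the orientation; feed is the mean speed in m/s. With max_force (N) it stops when the force on the tool has changed by that much, and returns True; else False.
- ctrl.move_j(angles): joint-space move.
- ctrl.command_gripper(opening, newtons=None): opening from 0.0 (shut) to 1.0 (fully open); newtons is the grip in N (None keeps the last); returns when the fingers have stopped.
- ctrl.dwell(seconds).
- ctrl.ik(position, orientation): joint angles nearest the present ones, or None.
- ctrl.sense(): the state.
- ctrl.get_image(name): name is "side" or "top" or "wrist"; returns the picture (400x640x3 uint8, blue, green, red); there is no depth.
- ctrl.camera_params(name): a dict with "camera_matrix" (3x3 intrinsics, pixels), "T" (4x4, takes a point from camera to world coordinates). Camera axes: x right, y up, looking along -z (the intrinsics and any distortion apply to the point x, -y, -z); pixel columns grow to the right and rows downward; lengths in m; the calibration is good to about 2 mm. The wrist camera is an equidistant fisheye: a pixel r from the principal point sees the ray r / f radians off the axis. A picture is of the moment at which its call begins: read the wrist's pose just before it. camera_params takes no time and is no camera call; for the wrist camera it gives the pose at the moment of the call.
A pose or a line that the arm cannot do raises ctrl.Unreachable and nothing moves.
- ctrl.sign_off(): hands the job in, once; it reports no verdict.
The state is a dict: "time": time; "joint_pos": joint angles; "joint_velocities": joint speeds; "joint_torque": joint torques, N m; "eef_pos": TCP position; "eef_rot": TCP orientation; "force": force on the tool from outside, world axes, zero at the start; "moment": the same for the moment, N m; "grip_width": opening from 0.0 (shut) to 1.0 (fully open).
Only numpy, scipy, OpenCV 4.12 (cv2) and the standard library are available. Lean on these libraries where they do the work, as an engineer would, in place of code of your own. Each camera call takes 0.05 s, during which the arm holds its last target. There are 200 camera calls.

## Working session

There is one attempt and no reset: what is moved stays moved. The work goes in short steps, each a Python script; the robot and the scene stay as the last script left them, time stands still between calls to the robot, and variables do not carry over. Pictures are saved under pics/ and viewed, about 8 in all and at most 12, crops included, and the job is handed in when it is done.

```bash
mkdir -p pics; ls; python3 - <<'E'
from rig import ctrl
import cv2,numpy as np
np.set_printoptions(precision=4,suppress=True)
a=ctrl.get_image("side");b=ctrl.get_image("top")
cv2.imwrite("pics/side0.png",a);cv2.imwrite("pics/top0.png",b)
for n in("side","top","wrist"):
    p=ctrl.camera_params(n);print(n,p)
s=ctrl.sense();print(s);print(ctrl.grip_depth)
E
```

```text
pics
side {'camera_matrix': array([[452.1119,   0.    , 324.2213],
       [  0.    , 452.1119, 195.9261],
       [  0.    ,   0.    ,   1.    ]]), 'T': array([[-0.6965,  0.3921, -0.6009, -0.1682],
       [-0.7172, -0.3563,  0.5988,  0.7023],
       [ 0.0207,  0.8481,  0.5294,  0.7245],
       [ 0.    ,  0.    ,  0.    ,  1.    ]])}
top {'camera_matrix': array([[455.1065,   0.    , 324.3639],
       [  0.    , 455.1065, 198.2681],
       [  0.    ,   0.    ,   1.    ]]), 'T': array([[ 0.0235,  0.9806, -0.1945,  0.3601],
       [-0.9995,  0.0274,  0.0178, -0.0427],
       [ 0.0228,  0.194 ,  0.9807,  1.2379],
       [ 0.    ,  0.    ,  0.    ,  1.    ]])}
wrist {'camera_matrix': array([[309.7069,   0.    , 323.1877],
       [  0.    , 309.7069, 203.3921],
       [  0.    ,   0.    ,   1.    ]]), 'T': array([[ 0.4278,  0.8692,  0.2478,  0.3095],
       [-0.9039,  0.4118,  0.1159, -0.4893],
       [-0.0013, -0.2736,  0.9618,  0.3734],
       [ 0.    ,  0.    ,  0.    ,  1.    ]])}
{'time': 0.1, 'joint_pos': array([-1.3381,  0.159 ,  1.5981, -0.    ,  1.3862, -0.2101]), 'joint_velocities': array([ 0.0004, -0.0025, -0.0049, -0.0011, -0.0003,  0.001 ]), 'joint_torque': array([ -0.0005, -39.6991, -33.2338,  -0.0002,   0.0042,   0.    ]), 'eef_pos': array([ 0.2462, -0.519 ,  0.2304]), 'eef_rot': array([-0.0006,  0.8451, -0.5346, -0.0006]), 'force': array([-0.0213, -0.1428,  0.7768]), 'moment': array([-0.0125, -0.0512,  0.0001]), 'grip_width': 1.0008815534573916}
0.0187
```

View pics/top0.png

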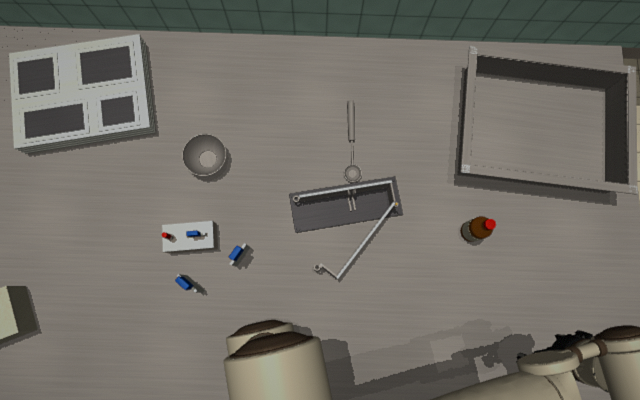

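View pics/side0.png

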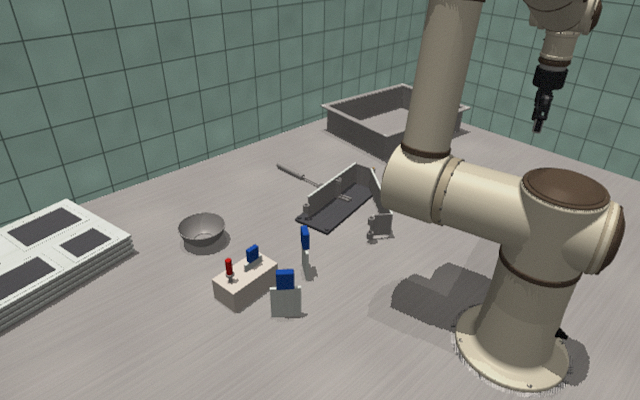

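Top view: the mould is at about (346,205), with its hinge at (396,204) and the swung-open corner at (338,278). The rack is at (188,237), holding the red pin at (167,236) and a blue-gripped divider at (195,234). Two more dividers stand free, and the side view shows them to be larger. Next I'll get coarse positions and look from close up.

```bash
cat > h.py <<'E'
from rig import ctrl
import cv2,numpy as np
np.set_printoptions(precision=4,suppress=True)
F=np.diag([1.,-1,-1])
def rays(cam,px,P=None):
    P=P or ctrl.camera_params(cam);K=P["camera_matrix"];T=P["T"]
    px=np.asarray(px,float).reshape(-1,1,2)
    if cam=="wrist":
        d=(px[:,0]-K[:2,2])/K[0,0];r=np.linalg.norm(d,axis=1,keepdims=True)+1e-12
        v=np.c_[d/r*np.sin(r),np.cos(r)]
    else: v=np.c_[cv2.undistortPoints(px,K,None)[:,0],np.ones(len(px))]
    return T[:3,3],(v@F)@T[:3,:3].T
def plane(cam,px,z,P=None):
    o,d=rays(cam,px,P);return o+d*((z-o[2])/d[:,2])[:,None]
def proj(cam,X,P=None):
    P=P or ctrl.camera_params(cam);K=P["camera_matrix"];T=P["T"]
    v=((np.asarray(X,float).reshape(-1,3)-T[:3,3])@T[:3,:3])@F
    if cam=="wrist":
        n=np.linalg.norm(v[:,:2],axis=1,keepdims=True)+1e-12
        u=v[:,:2]/n*np.arctan2(n,v[:,2:])
    else: u=v[:,:2]/v[:,2:]
    return u*K[0,0]+K[:2,2]
def meet(o1,d1,o2,d2):
    A=np.c_[d1,-d2];t=np.linalg.lstsq(A,o2-o1,rcond=None)[0]
    a,b=o1+t[0]*d1,o2+t[1]*d2;return (a+b)/2,np.linalg.norm(a-b)
def down(jaw):
    "tool down, tool x along world heading jaw (rad); picks the half turn nearest joint centre"
    return np.array([0,np.cos(jaw/2),np.sin(jaw/2),0])
def shot(name):
    P=ctrl.camera_params("wrist");im=ctrl.get_image("wrist");cv2.imwrite(f"pics/{name}.png",im)
    np.save(f"pics/{name}.npy",P["T"]);return im,P
def loadP(name):
    P=ctrl.camera_params("wrist");P["T"]=np.load(f"pics/{name}.npy");return P
E
python3 - <<'E'
from h import *
print("rack",plane("top",[(162,225),(214,221),(215,250),(164,253)],.055))
print("plate",plane("top",[(290,192),(395,178),(402,215),(296,232)],.01))
print("pin",plane("top",[(167,236)],.114),"div",plane("top",[(194,234)],.106))
print("others",plane("top",[(237,253),(186,283)],.1))
print("hinge,corner",plane("top",[(395,203),(338,278)],.077))
print("spoon",plane("top",[(352,173)],.01))
for p in [(.42,.30,.35),(.42,-.05,.35),(.42,.0,.3)]:
  for j in (0,np.pi,np.pi/2,-np.pi/2):
    q=ctrl.ik(p,down(j));print(p,j,q)
E
```

```text
rack [[0.5122 0.356  0.055 ]
 [0.5262 0.2224 0.055 ]
 [0.451  0.2146 0.055 ]
 [0.44   0.3443 0.055 ]]
plate [[ 0.6186  0.0301  0.01  ]
 [ 0.6667 -0.2604  0.01  ]
 [ 0.5629 -0.2789  0.01  ]
 [ 0.5085  0.0096  0.01  ]]
pin [[0.4777 0.3215 0.114 ]] div [[0.4852 0.258  0.106 ]]
others [[0.4415 0.15   0.1   ]
 [0.3655 0.2696 0.1   ]]
hinge,corner [[ 0.583  -0.248   0.077 ]
 [ 0.387  -0.1029  0.077 ]]
spoon [[ 0.6776 -0.1403  0.01  ]]
(0.42, 0.3, 0.35) 0 [ 0.3858 -0.0481  1.5807 -0.      1.609   0.3858]
(0.42, 0.3, 0.35) 3.141592653589793 [ 0.3858 -0.0481  1.5807 -0.      1.609  -2.7558]
(0.42, 0.3, 0.35) 1.5707963267948966 [ 0.3858 -0.0481  1.5807 -0.      1.609  -1.185 ]
(0.42, 0.3, 0.35) -1.5707963267948966 [ 0.3858 -0.0481  1.5807 -0.      1.609   1.9566]
(0.42, -0.05, 0.35) 0 [-0.4059 -0.3043  1.8038 -0.      1.6421 -0.4059]
(0.42, -0.05, 0.35) 3.141592653589793 [-0.4059 -0.3043  1.8038 -0.      1.6421  2.7357]
(0.42, -0.05, 0.35) 1.5707963267948966 [-0.4059 -0.3043  1.8038 -0.      1.6421 -1.9767]
(0.42, -0.05, 0.35) -1.5707963267948966 [-0.4059 -0.3043  1.8038 -0.      1.6421  1.1649]
(0.42, 0.0, 0.3) 0 [-0.2895 -0.3034  1.8992 -0.      1.5457 -0.2895]
(0.42, 0.0, 0.3) 3.141592653589793 [-0.2895 -0.3034  1.8992 -0.      1.5457  2.8521]
(0.42, 0.0, 0.3) 1.5707963267948966 [-0.2895 -0.3034  1.8992 -0.      1.5457 -1.8603]
(0.42, 0.0, 0.3) -1.5707963267948966 [-0.2895 -0.3034  1.8992 -0.      1.5457  1.2813]
```

```bash
python3 - <<'E'
from h import *
ctrl.movep((.52,-.10,.27),down(-1.41));ctrl.dwell(.3)
m,_=shot("m1");print(ctrl.sense()["time"])
ctrl.movep((.482,.284,.21),down(.1));ctrl.dwell(.3)
r,_=shot("r1");print(ctrl.sense()["time"],ctrl.sense()["joint_pos"])
E
```

```text
2.275
4.075 [ 0.3156  0.1349  1.6657 -0.      1.3408  0.2165]
```

View pics/m1.png

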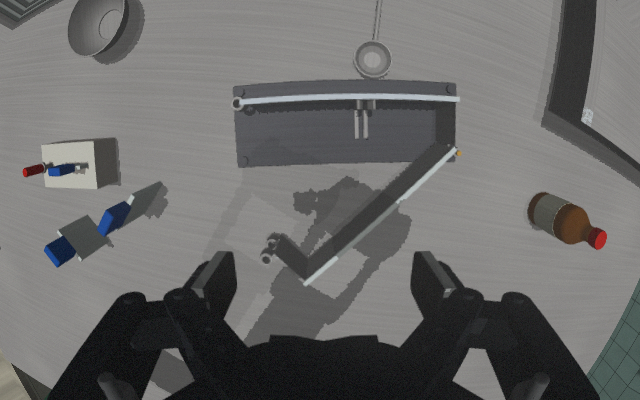

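View pics/r1.png

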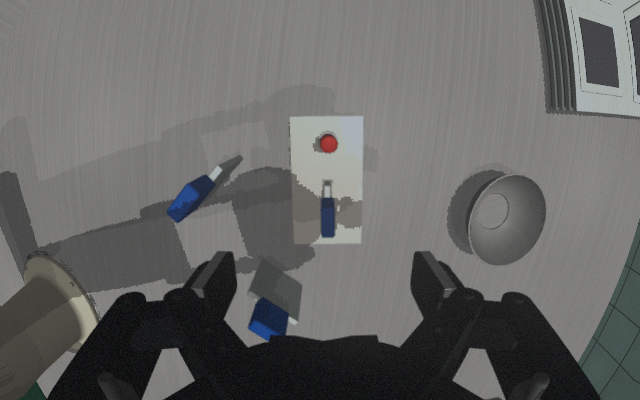

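m1 shows the plate running from (235,85) to (456,165), with floor ribs at about (361,122), the hinge at (458,152), the open corner at (305,283) and its knuckle at (266,258). r1 shows the rack top at (290–362, 116–244), the red head at (328,144) and the blue grip at (328,217). The free-standing dividers are plainly bigger, so the one in the rack is the right part.

```bash
python3 - <<'E'
from h import *
im=cv2.imread("pics/r1.png");P=loadP("r1");hsv=cv2.cvtColor(im,cv2.COLOR_BGR2HSV)
def big(mask):
    c,_=cv2.findContours(mask.astype(np.uint8),cv2.RETR_EXTERNAL,cv2.CHAIN_APPROX_NONE);return max(c,key=cv2.contourArea)
roi=np.zeros(im.shape[:2],bool);roi[100:260,270:380]=1
red=roi&((hsv[...,0]<8)|(hsv[...,0]>172))&(hsv[...,1]>150)
blue=roi&(abs(hsv[...,0].astype(int)-112)<15)&(hsv[...,1]>120)
for n,m,z in(("red",red,.114),("blue",blue,.106)):
    c=big(m)[:,0].astype(float);w=plane("wrist",c,z,P)
    R=cv2.minAreaRect(w[:,:2].astype(np.float32)*1000);print(n,R,cv2.boundingRect(c.astype(np.int32)))
# rack top edges: white mask
g=cv2.cvtColor(im,cv2.COLOR_BGR2GRAY)
for row in(125,170,190,235): print(row,np.round(g[row,284:370:1].astype(int)))
cv2.imwrite("pics/cropm.png",cv2.resize(cv2.imread("pics/m1.png")[70:180,225:475],None,fx=3.2,fy=3.2,interpolation=cv2.INTER_CUBIC))
E
```

```text
red ((482.0943603515625, 333.0206298828125), (11.56497573852539, 11.6653413772583), 5.746867656707764) (321, 136, 16, 16)
blue ((488.20245361328125, 266.9859924316406), (9.434724807739258, 24.20158576965332), 5.5971293449401855) (322, 208, 12, 28)
125 [123 121 124 119 121 132 163 173 173 173 172 173 173 171 175 172 174 175
 174 173 175 175 173 176 175 176 174 176 174 176 175 174 174 177 176 175
 173 174 172 176 175 173 174 173 176 177 176 175 175 175 176 175 176 175
 175 176 174 175 175 176 178 175 179 175 174 177 176 178 178 177 176 176
 179 176 179 178 177 177 175 146 135 137 136 139 133 136]
170 [ 80  80  82  83  80  79 100 130 167 171 167 170 169 170 170 167 169 171
 172 170 171 169 173 172 171 172 175 169 168 172 169 174 171 170 173 169
 172 172 170 172 171 169 171 171 172 173 173 172 171 172 173 172 171 173
 173 174 171 172 172 169 173 174 172 175 171 171 172 174 171 173 171 174
 174 170 172 171 173 173 160 133 135 135 131 128 129 124]
190 [ 80  83  82  81  84  76  78  87 104 106 106 104 106 107 101 102 102 103
 101 104 105 103 104 104 105 103 156 173 167 170 168 170 169 170 171 168
 169 147 116 104 128 173 169 172 170 161 123 137 162 172 170 168 167 172
 170 170 169 169 171 170 171 169 170 169 169 170 168 169 171 170 169 169
 170 168 173 176 175 173 160 136 135 136 133 131 136 138]
235 [ 87  85  87  86  85  87  87  87  89  99 110 115 114 113 114 114 114 116
 114 112 115 112 115 113 116 119 116 116 112 113 113 114 116 113 115 122
 168 116  62  50  55  51  54  54  57  48  50  52  54  56 101 151 170 172
 172 172 172 170 171 173 170 171 172 174 172 170 174 172 171 171 173 173
 171 172 171 174 165 146 129 132 128 131 129 130 126 130]
```

View pics/cropm.png

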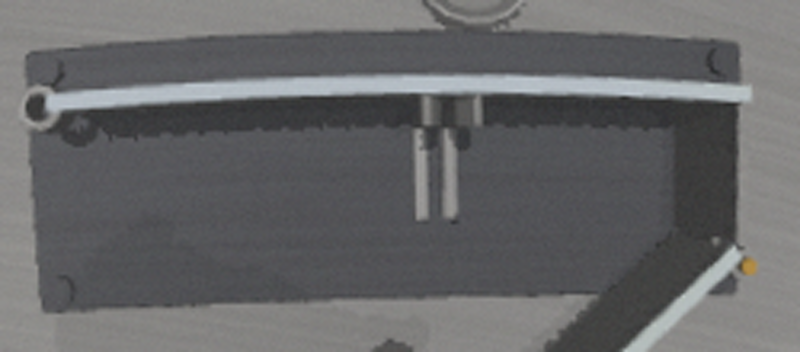

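```bash
cat > fit.py <<'E'
from h import *
def fit2(M,W):
    M=np.asarray(M);W=np.asarray(W);mc,wc=M.mean(0),W.mean(0)
    a=M-mc;b=W-wc;th=np.arctan2((a[:,0]*b[:,1]-a[:,1]*b[:,0]).sum(),(a*b).sum())
    R=np.array([[np.cos(th),-np.sin(th)],[np.sin(th),np.cos(th)]]);t=wc-R@mc
    return th,R,t,(W-M@R.T-t)*1000
E
python3 - <<'E'
from fit import *
P=loadP("m1");c=lambda l:np.array(l)/3.2+[225,70]
W=np.r_[plane("wrist",c([(27,50),(738,42),(737,296),(43,312)]),.01,P),plane("wrist",c([(38.5,107)]),.056,P)][:,:2]
M=np.array([(55,150),(55,-150),(-55,-150),(-55,150),(28,132)])/1e3
for s in([0,1,2,3],[0,1,2,3,4]):
    th,R,t,res=fit2(M[s],W[s]);print(th,t);print(res)
print("knuckle in mould",(W[4]-t)@R)
q=plane("wrist",c([(435.5,215),(436,150)]),.018,P)[:,:2];print("slot",(q-t)@R)
print("channel",(plane("wrist",c([(447,110)]),.066,P)[:,:2]-t)@R)
tt=plane("top",[(290,192),(395,178),(402,215),(296,232)],.01)[:,:2];print("top cam",fit2(M[:4],tt)[0],fit2(M[:4],tt)[2])
hc=(plane("wrist",[(266,258)],.077,P)[:,:2]-t)@R;print("open knuckle",hc,"angle",np.arctan2(.254,.062)-np.arctan2(hc[0,1]+.122,hc[0,0]+.034))
P=loadP("r1");print("rack c",plane("wrist",[(326.6,180)],.055,P))
im=cv2.imread("pics/side0.png");hsv=cv2.cvtColor(im,cv2.COLOR_BGR2HSV)
for n,(x0,x1,y0,y1),w in(("pin",(220,240,255,280),(328.6,144)),("div",(244,262,240,268),(327.8,222))):
    r=hsv[y0:y1,x0:x1];m=(r[...,1]>130);ys,xs=np.nonzero(m);u=(xs.mean()+x0,ys.mean()+y0)
    o1,d1=rays("side",[u]);o2,d2=rays("wrist",[w],P);print(n,u,meet(o1,d1[0],o2,d2[0]))
E
```

```text
0.1902577041032293 [ 0.5895 -0.1226]
[[ 0.4705 -0.8342]
 [-0.1428  1.4966]
 [-0.4309  0.3412]
 [ 0.1032 -1.0037]]
0.1902856571243333 [ 0.5895 -0.1226]
[[ 0.4788 -0.9044]
 [-0.1426  1.4248]
 [-0.4314  0.2724]
 [ 0.111  -1.0709]
 [-0.0158  0.2781]]
knuckle in mould [0.028  0.1323]
slot [[-0.0205 -0.0147]
 [ 0.0056 -0.0154]]
channel [[ 0.0197 -0.0137]]
top cam 0.17585359599235634 [ 0.5892 -0.1249]
open knuckle [[-0.1566  0.1073]] angle -0.7305115086453227
rack c [[0.4854 0.2923 0.055 ]]
pin (np.float64(228.32954545454547), np.float64(266.10227272727275)) (array([0.4829, 0.3314, 0.0944]), np.float64(0.000776042883447853))
div (np.float64(251.88125), np.float64(253.2375)) (array([0.4901, 0.2633, 0.0885]), np.float64(0.005352327652655467))
```

```bash
python3 - <<'E'
from h import *
q=down(.097);d=np.array([.488,.2676])
ctrl.movep((*d,.14),q)
print("hit",ctrl.move_l((*d,.076),feed=.08,max_force=15))
print(ctrl.sense()["eef_pos"],ctrl.sense()["force"])
ctrl.command_gripper(0,40);s=ctrl.sense();print("w",s["grip_width"]*85,s["force"])
print("hit",ctrl.move_l((*d,.20),feed=.1,max_force=20))
s=ctrl.sense();print(s["force"],s["grip_width"]*85)
ctrl.movep((.5866,-.1374,.22),down(-1.38));ctrl.dwell(.4)
s=ctrl.sense();print(s["time"],s["eef_pos"],s["force"],s["joint_pos"])
im,P=shot("d1")
print("grip top proj",proj("wrist",[np.array(s["eef_pos"])+[0,0,.030]],P))
E
```

```text
hit False
[0.4885 0.2677 0.0765] [ 0.3375 -1.1597 -0.7452]
w 11.343386005457008 [-0.5794 -0.1552  0.8888]
hit False
[ 1.2202  0.6149 -1.0028] 10.766230603710207
9.4083 [ 0.5867 -0.137   0.22  ] [-0.0091  0.2091 -1.24  ] [-0.4298  0.2367  1.5294 -0.      1.3755  0.9495]
grip top proj [[323.4016 289.2352]]
```

View pics/d1.png

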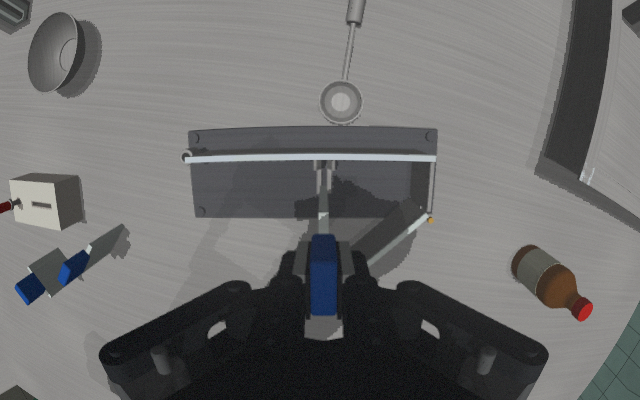

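d1 shows the divider held upright. Its blue grip spans (309–336, 235–316), and the ribs at (322,190) line up above it. Now I'll check the offset of the part in the hand.

```bash
python3 - <<'E'
from h import *
P=loadP("d1");t=np.array([.5867,-.137,.22]);h=.19;u=np.array([np.cos(h),np.sin(h),0])
for n,pts in {"grip top ±14":[t+u*s+[0,0,.031] for s in(.014,-.014)],"grip bottom +14":[t+u*.014-[0,0,.003]],
 "plate top ±24.5":[t+u*s-[0,0,.003] for s in(.0245,-.0245)],"plate bottom +24.5":[t+u*.0245-[0,0,.065]]}.items():
    print(n,proj("wrist",pts,P).round(1).tolist())
im=cv2.imread("pics/d1.png");hsv=cv2.cvtColor(im,cv2.COLOR_BGR2HSV)
m=(abs(hsv[...,0].astype(int)-112)<15)&(hsv[...,1]>120);m[:,:300]=0;m[:,345:]=0
for r in range(232,320,6):
    x=np.nonzero(m[r])[0];print(r,x.min() if len(x) else 0,x.max() if len(x) else 0,hsv[r,322])
g=cv2.cvtColor(im,cv2.COLOR_BGR2GRAY);print(g[200:240,322]);print(g[312:345,322])
for r in(195,205,215,225):print(r,g[r,308:340])
th=.1903;R=np.array([[np.cos(th),-np.sin(th)],[np.sin(th),np.cos(th)]]);o=np.array([.5895,-.1226])
print("slot px",proj("wrist",[[*(R@[x,-.015]+o),.018] for x in(.01,-.01)],P))
print("slot world",R@[0,-.015]+o,"corners",proj("wrist",[[*(R@[x,y]+o),.01] for x,y in((.055,.15),(.055,-.15),(-.055,.15))],P))
E
```

```text
grip top ±14 [[323.4, 260.9], [323.3, 316.7]]
grip bottom +14 [[323.3, 230.8]]
plate top ±24.5 [[323.3, 210.9], [323.3, 295.3]]
plate bottom +24.5 [[323.3, 184.1]]
232 0 0 [ 75   9 116]
238 312 333 [114 114  65]
244 312 335 [114 125  63]
250 311 336 [114 127  66]
256 311 336 [110 147  66]
262 310 336 [111 147  78]
268 310 336 [107 192  89]
274 310 336 [112 161  90]
280 310 336 [109 183  88]
286 310 336 [108 200  88]
292 310 336 [110 180  88]
298 310 336 [110 173  90]
304 310 336 [109 182  91]
310 310 336 [110 179  87]
316 0 0 [112  30  92]
[ 85  86  81  83  81  83  83  83  86  84  86  81 129 166 180 180 135 114
 112 112 113 114 111 114 109 112 112 113 115 114 115 117 115  92  60  39
  39  40  43  37]
[46 42 42 56 84 93 96 93 90 90 94 92 90 92 93 93 95 92 93 92 93 94 93 93
 95 96 90 90 69 23 20 26 19]
195 [76 78 78 80 76 78 80 77 70 72 78 80 83 85 83 84 84 86 84 69 57 54 52 53
 48 57 49 51 52 56 51 51]
205 [56 50 55 52 54 53 52 46 51 53 62 85 83 83 83 81 85 83 84 76 65 53 54 54
 52 53 52 52 55 51 50 51]
215 [ 52  49  53  56  53  56  57  52  52  66 123 182 179 179 180 181 173 119
 114 112  91  50  51  50  50  46  54  53  50  50  53  52]
225 [ 83  85  83  84  82  81  80  83  84  90  97 111 111 110 112 112 112 113
 112 111 102  85  82  83  86  91  93  92  91  90  94  93]
slot px [[324.4193 165.9535]
 [324.3972 183.3003]]
slot world [ 0.5923 -0.1373] corners [[187.4434 130.6782]
 [438.5066 129.3805]
 [194.9554 217.6229]]
```

```bash
python3 - <<'E'
from h import *
t=np.array([.5923,-.1373]);q=down(-1.38)
ctrl.move_l((*t,.15),q,feed=.15);ctrl.dwell(.2)
f0=ctrl.sense()["force"]
for z in(.135,.115,.095,.084,.074):
    hit=ctrl.move_l((*t,z),q,feed=.05,max_force=12);s=ctrl.sense()
    print(z,hit,s["eef_pos"],s["force"]-f0,s["moment"])
    if hit:break
print(s["time"])
E
```

```text
0.135 False [ 0.5919 -0.1371  0.1343] [-0.1952 -0.1645  0.4226] [ 0.0012  0.0346 -0.0047]
0.115 False [ 0.5921 -0.1373  0.1146] [ 0.2115 -0.2595  1.7766] [0.0824 0.0261 0.0197]
0.095 False [ 0.592  -0.1373  0.0946] [ 0.4337 -0.3087  0.4527] [ 0.1499  0.1386 -0.001 ]
0.084 False [ 0.5919 -0.1373  0.0834] [-0.2478 -0.0025  0.5248] [0.0988 0.0214 0.016 ]
0.074 True [ 0.5934 -0.1371  0.076 ] [0.4856 0.5542 4.8626] [0.0948 0.0249 0.058 ]
12.4417
```

```bash
cat >> fit.py <<'E'
TH=.1903;RM=np.array([[np.cos(TH),-np.sin(TH)],[np.sin(TH),np.cos(TH)]]);OM=np.array([.5895,-.1226])
def mw(x,y): return RM@[x,y]+OM
def wallpt(a,lx,ly):
    c,s=np.cos(a),np.sin(a);return mw(-.034+c*lx-s*ly,-.122+s*lx+c*ly)
E
python3 - <<'E'
from fit import *
t=ctrl.sense()["eef_pos"]
ctrl.command_gripper(.45);ctrl.move_l((t[0],t[1],.17),feed=.2)
ctrl.command_gripper(0,40)
a=.73;p=wallpt(a,-.06,.19)
ctrl.movep((*p,.17),down(-1.38+a));ctrl.dwell(.2);im,P=shot("f1")
print("expected corner/hinge/mid px",proj("wrist",[[*wallpt(a,.004,.244),.077],[*wallpt(a,.004,0),.077],[*wallpt(a,.004,.122),.077]],P))
s=ctrl.sense();print(s["time"],s["force"],s["joint_pos"])
E
```

```text
expected corner/hinge/mid px [[251.73   127.0009]
 [534.096  137.9544]
 [409.7844 127.6764]]
15.1 [ 1.4372 -0.275  -0.4162] [-0.7146 -0.1695  2.0479  0.0001  1.263  -0.0651]
```

View pics/f1.png

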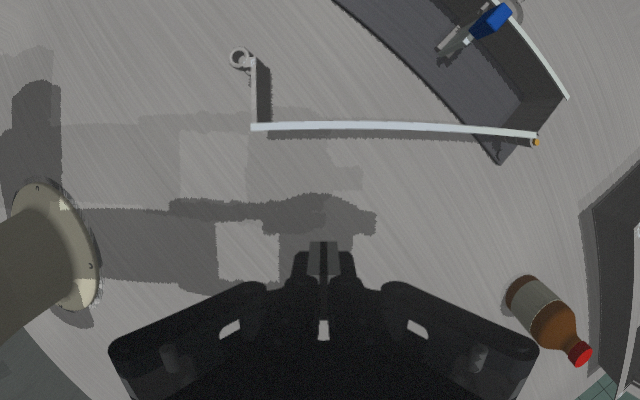

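f1 shows the front wall's top edge from (252,127) to (536,138), which is where my model put it. The divider stands seated in its slot at (490,18). Next I'll swing the front half shut.

```bash
python3 - <<'E'
from fit import *
p=wallpt(.73,-.06,.19);ctrl.move_l((*p,.042),feed=.2);ctrl.dwell(.1)
f0=ctrl.sense()["force"]
p=wallpt(.73,-.012,.19);print(ctrl.move_l((*p,.042),feed=.1,max_force=8))
a=.73
while a>-.12:
    a-=.07 if a>.1 else .02
    hit=ctrl.move_l((*wallpt(a,-.010,.19),.042),down(-1.38+a),feed=.12 if a>.1 else .05,max_force=15)
    if hit or a<.12:
        s=ctrl.sense();df=s["force"]-f0;print(round(a,3),hit,s["eef_pos"],df)
        if hit or np.linalg.norm(df)>12: break
print(s["time"],"mould coords",(s["eef_pos"][:2]-OM)@RM)
E
```

```text
False
0.1 False [ 0.5147 -0.0698  0.0419] [-0.1673 -0.4345  0.1832]
0.08 False [ 0.5186 -0.0685  0.042 ] [-0.2148  0.2927  0.6125]
0.06 False [ 0.5224 -0.0673  0.042 ] [-0.4021 -0.7329  0.4815]
0.04 False [ 0.5261 -0.0662  0.042 ] [-0.695  -0.249   0.2452]
0.02 False [ 0.5298 -0.0651  0.042 ] [-0.1776 -0.7043  0.5444]
-0.0 False [ 0.5335 -0.0642  0.042 ] [-0.4741 -0.0666  0.0893]
-0.02 False [ 0.5361 -0.0633  0.0417] [-4.7247 -0.1357  0.9779]
-0.04 False [ 0.5359 -0.063   0.0416] [-22.2127  -5.2939  17.1534]
20.875 mould coords [-0.0413  0.0687]
```

```bash
python3 - <<'E'
from fit import *
ctrl.move_l((*wallpt(0,-.05,.19),.042),feed=.15);ctrl.move_l((*wallpt(0,-.05,.19),.18),feed=.3)
ctrl.command_gripper(.7)
d=np.array([.4818,.3336]);q=down(.097)
ctrl.movep((*d,.15),q);f0=ctrl.sense()["force"]
print("hit",ctrl.move_l((*d,.080),feed=.08,max_force=12))
ctrl.command_gripper(0,40);s=ctrl.sense();print("w",s["grip_width"]*85,s["force"]-f0,s["eef_pos"])
print("hit",ctrl.move_l((*d,.20),feed=.1,max_force=20),ctrl.sense()["grip_width"]*85)
h=mw(.028,.132);print("hole",h)
ctrl.movep((*h,.185),down(.19));ctrl.dwell(.4);s=ctrl.sense();print(s["time"],s["eef_pos"],s["force"]-f0)
im,P=shot("p1");e=s["eef_pos"]
print("hole px",proj("wrist",[[*h,.077]],P),"pin tip, collar, head top",proj("wrist",[e-[0,0,.07],e-[0,0,.004],e+[0,0,.034]],P))
# near view, cropped
x,y=proj("wrist",[[*h,.077]],P)[0].astype(int)
cv2.imwrite("pics/p1c.png",cv2.resize(im[max(0,y-100):y+110,x-130:x+130],None,fx=2.8,fy=2.8,interpolation=cv2.INTER_CUBIC));print("crop origin",x-130,max(0,y-100))
E
```

```text
hit False
w 12.710921906065426 [-2.338  -0.4546  4.1833] [0.4815 0.3336 0.0803]
hit False 12.852534934743742
hole [0.592  0.0123]
28.6 [0.592  0.0128 0.185 ] [ 0.7942  0.8212 -0.0967]
hole px [[322.5503 201.5811]] pin tip, collar, head top [[322.5507 215.1068]
 [322.336  254.2503]
 [322.128  293.3083]]
crop origin 192 101
```

View pics/p1c.png

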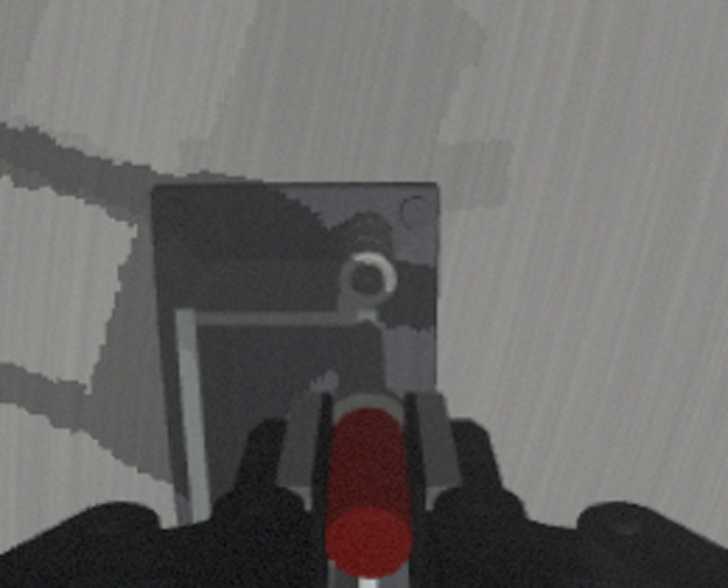

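p1c shows the mould shut with the knuckle hole at crop (368,278), about 1 px from the prediction. The pin head is upright and on the same column at (368,540). Next I'll insert it with a force limit.

```bash
python3 - <<'E'
from fit import *
h=mw(.028,.1326);q=down(.19)
ctrl.move_l((*h,.152),q,feed=.1);ctrl.dwell(.2);f0=ctrl.sense()["force"]
for z in(.138,.125,.11,.098,.080):
    hit=ctrl.move_l((*h,z),q,feed=.04,max_force=12);s=ctrl.sense()
    print(z,hit,s["eef_pos"],s["force"]-f0,s["moment"])
    if hit:break
print(s["time"],s["grip_width"]*85)
E
```

```text
0.138 False [0.5914 0.0132 0.1373] [-2.6393  2.056  -1.1039] [ 0.3074  0.0634 -0.0483]
0.125 False [0.5915 0.0131 0.1242] [-1.2007  2.8713 -2.3003] [ 0.5318 -0.0294  0.0343]
0.11 False [0.5915 0.0131 0.1091] [-1.2593  4.5381 -2.886 ] [ 0.7796 -0.0799 -0.0076]
0.098 False [0.5918 0.0131 0.0975] [-0.7544  5.0834 -4.0452] [ 0.8553 -0.135   0.0275]
0.08 True [0.5922 0.0134 0.0854] [-3.9302  0.8401  7.0033] [0.1587 0.3688 0.0243]
31.6833 12.755249721311698
```

```bash
python3 - <<'E'
from fit import *
t=ctrl.sense()["eef_pos"]
ctrl.command_gripper(.4);ctrl.move_l((t[0],t[1],.17),feed=.2)
ctrl.command_gripper(1.0)
p=mw(0,.055);ctrl.movep((*p,.17),down(.19));ctrl.dwell(.3)
im,P=shot("s1");s=ctrl.sense();print(s["time"],s["eef_pos"])
print("pred: head top, collar, div grip top",proj("wrist",[[*mw(.028,.132),.119],[*mw(.028,.132),.079],[*mw(0,-.015),.106]],P))
print("fallback high head top (10mm up)",proj("wrist",[[*mw(.028,.132),.129]],P))
print("front wall corners shut",proj("wrist",[[*mw(-.030,.122),.077],[*mw(-.03,-.122),.077]],P))
cv2.imwrite("pics/side1.png",cv2.resize(ctrl.get_image("side")[140:260,250:450],None,fx=3.5,fy=3.5,interpolation=cv2.INTER_CUBIC))
E
```

```text
33.9417 [ 0.5792 -0.0678  0.17  ]
pred: head top, collar, div grip top [[367.1638 107.6128]
 [359.6946 109.1824]
 [322.2038 302.0822]]
fallback high head top (10mm up) [[369.5297 107.1228]]
front wall corners shut [[282.6205 122.3747]
 [293.9778 367.5454]]
```

View pics/s1.png

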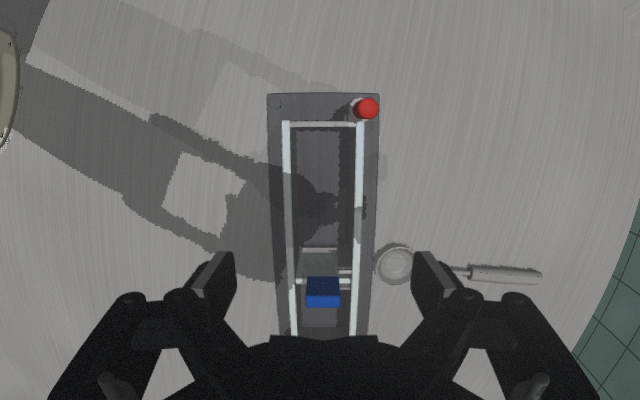

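View pics/side1.png

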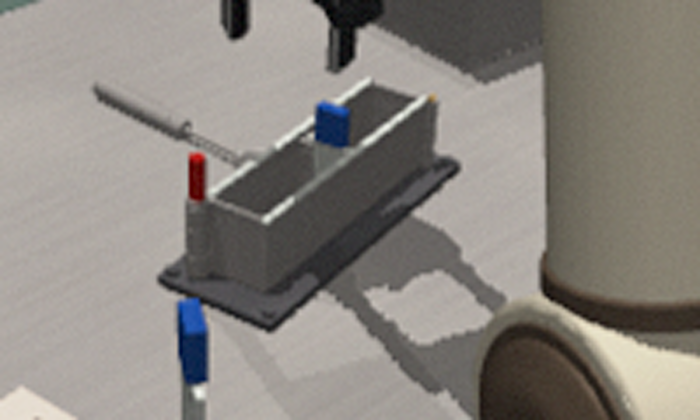

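s1 and side1 agree. The walls are parallel and closed, the pin's head is at (367,108) against a predicted (367,108) for home, and its collar sits on the knuckle. The divider stands low in its slot, and the spoon at (395,265) is clear of the fingers' path. Now the squeeze.

```bash
python3 - <<'E'
from fit import *
p=mw(0,.055);q=down(.19)
f0=ctrl.sense()["force"]
hit=ctrl.move_l((*p,.034),q,feed=.1,max_force=10);s=ctrl.sense();print(hit,s["eef_pos"],s["force"]-f0)
if not hit:
    ctrl.command_gripper(0,60);ctrl.dwell(.5);s=ctrl.sense();print("w",s["grip_width"]*85,s["force"]-f0,s["time"])
im,P=shot("e1")
print("pred head top, grip top",proj("wrist",[[*mw(.028,.132),.119],[*mw(0,-.015),.106]],P))
E
```

```text
False [ 0.5797 -0.0688  0.0348] [ 0.6574  0.2372 -0.152 ]
w 59.124634609502124 [-1.169   0.4317  5.1677] 36.3583
pred head top, grip top [[461.7092  85.9053]
 [322.3568 456.6647]]
```

View pics/e1.png

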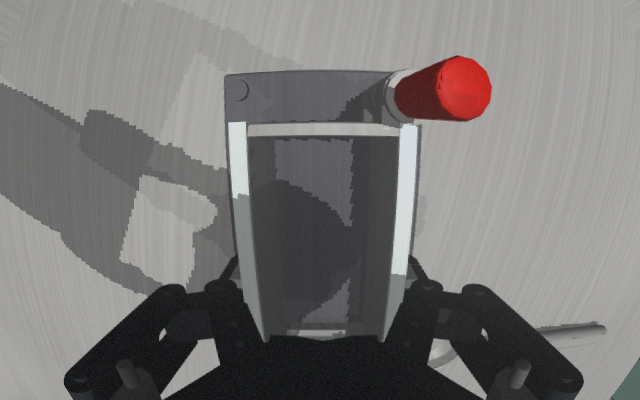

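e1 shows both long walls held between the fingers at 59 mm, the corner closed, and the pin standing with its collar on the knuckle (head at (466,88)). I'm handing the job in.

```bash
python3 -c "
from rig import ctrl
ctrl.sign_off();print(ctrl.sense()['grip_width']*85,ctrl.sense()['time'])"
```

```text
the job is handed in; nothing more can be done
the job is handed in; nothing more can be done
```

The mould is made up in the order asked and handed in while the gripper still squeezes it, after about 36 s of the 72 s allowed. The sign-off reports no verdict, so the checks below are my own.

- **Divider:** I used the smallest one, from the rack. It went down to the height expected for home (TCP at 76 mm) and stopped there on contact.
- **Front half:** I swung it shut against its hard stop, pushing until I felt about 22 N sideways. The wall's outer face came out where it should be when shut.
- **Locking pin:** It went down until the collar seated, with the TCP at 85.4 mm against 85 mm expected. The pictures show the collar resting on the knuckle.
- **Final squeeze:** The gripper holds the two long walls at 60 N and reads 59.1 mm against a true 60 mm.
- **Bowl, bottle and spoon:** I did not touch the bowl, the bottle or the spoon.

**Small disagreements:**
- The first coarse readings from the top camera were off by up to about 10 mm at the rack, so I relied on the closer wrist views.
- The blue grip and the red head measured 2–6 mm small in the images.
- In the last picture the pin's head was about 5 px, or 1 mm, from where I predicted.
- There was a side force of up to about 5 N while the pin went in, which fell below 1 N in that direction once it seated.

No check failed.

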